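# Scrap the chipped glass slabs

### The arm

A 6-joint arm with a two-finger parallel gripper is mounted at the origin on the work surface. World frame = base frame: x ahead of the robot, y to its left, z up, the work surface at z = 0. Lengths are in m, angles in rad, forces in N, time in s.
With the tool pointing down it reaches from about 0.375 to 0.975 m from the base axis. Payload 3.8 kg.
Tool frame: the origin (TCP) lies midway between the tips of the shut fingers; the grasp point (between the pads) lies 19 mm behind it (grip_point_offset is the distance from the TCP to the grasp point, in m); x points along the fingers, z is the direction in which the jaws open and shut, and the axes are right-handed (so a half turn about x gives the same grasp; the last joint's range is limited). The gripper opens to 85 mm and grips with 20 to 120 N. Pads are 22 mm wide; open, the fingers measure 114 mm over their backs; the gripper's body (76 mm by 85 mm) begins 54 mm behind the grasp point. The pads swing forward as they close: fully open they stand 13 mm farther back than shut.
Start: joints at [1.132, 0.264, 1.604, -0, 1.274, -0.037], TCP at [0.264, 0.621, 0.231] pointing down, gripper open.
Joint ranges: [-2.63, 2.63], [-0.94, 2.18], [0.31, 2.57], [-1.31, 4.45], [0, 2.66], [-2.55, 2.55]. Speed limits (rad/s): [2.57, 2.57, 3.14, 3.14, 3.14, 3.14].

### API

Orientations are given as [roll, pitch, yaw] about the fixed x, y, z axes, in that order (R = Rz(yaw) Ry(pitch) Rx(roll)).
In Python, from station import * gives the robot as it stands.
- The arm moves only by the tool carry_out, never from a script. Its argument "increments" is a list of rows, each an object with "translation": the shift along the tool's x, y, z in m, a list of three; "spin": the turn about the tool's x in degrees. In form: [{"translation": [dx, dy, dz], "spin": spin}, ...]. A call has 1 to 20 rows; each row is the pose to reach, as a shift and turn from the pose commanded when the call began, along the tool's axes at that moment; what a row does not reach only later rows make up. A row lasts 1/8 s, in which the tool goes at most 62.5 mm and 10.7 degrees, less where a joint would pass 70% of its speed; a pose out of reach is approached as far as the arm can. A call with a gripper value outside its range is refused whole. "jaw" is the closure in counts, from 0 (fully open) to 255 (shut), set as the call begins (left out, the last holds). The fingers move at their own pace and stop on an object; "newtons" is the grip in N (left out, the last holds). Time passes only in rows, so rows that repeat a pose let the fingers close. It gives the time, the measured TCP pose, the force and the opening at its end, in the units of the state.
- state(): the state, without advancing time (a new reading comes with each control period).
- snapshot(name): name is "scene" or "top" or "wrist"; returns a dict with "img" (480x640x3 uint8, blue, green, red), "intrinsics" (3x3 intrinsics, pixels), "k1" (the pictures are not rectified: a ray, as slopes to the right and down, at radius r is drawn at 1 + k1 r^2 times it, then the intrinsics apply), "extrinsics" (4x4, takes a point from world to camera coordinates). Camera axes: x right, y up, looking along -z (the intrinsics and any distortion apply to the point x, -y, -z); pixel columns grow to the right and rows downward; lengths in m; the calibration is good to about 2 mm. A picture is of the moment at which its call begins. There is no depth.
- job_done(): hands the job in, once; it reports no verdict.
The state is a dict: "time_s": time; "joint_pos": joint angles; "joint_vel": joint speeds; "joint_efforts": joint torques, N m; "ee_pos": TCP position; "tool_rot": TCP orientation; "force": force on the tool from outside, world axes, zero at the start; "wrist_torque": the same for the moment, N m; "width": finger opening in m.
Only numpy, scipy, OpenCV 4.12 (cv2) and the standard library are available. Lean on these libraries where they do the work, as an engineer would, in place of code of your own. Each camera call takes 0.05 s, during which the arm holds its last target. There are 200 camera calls.

### The job

Two of the five cast-glass slabs on the bench have a broken-off corner: put both of these into the plywood crate, letting each go only once it is down at or inside the crate's mouth, so that they lie low enough for the lid. Then shut the crate's lid fully. Leave the whole slabs and everything else on the bench where they are.

Things in the scene. Friction and masses are not known exactly. Their poses are not given: they have to be found in the camera images.
- reject_a: A reject: slab of dark cast glass, 120 x 48 mm and 25 mm thick, lying flat, about 0.35 kg, with one corner broken off on a slant: the missing triangle takes 45 mm of the long side and 26 mm of the end, at the +x, +y corner. Full 48 mm width from x = -60 to +15 mm. Origin at the centre of the underside of the unbroken 120 x 48 outline; x along its length, y across its width, z up.
- reject_b: A reject: slab of dark cast glass, 120 x 48 mm and 25 mm thick, lying flat, about 0.35 kg, with one corner broken off on a slant: the missing triangle takes 45 mm of the long side and 26 mm of the end, at the +x, -y corner. Full 48 mm width from x = -60 to +15 mm. Origin at the centre of the underside of the unbroken 120 x 48 outline; x along its length, y across its width, z up.
- sound_1: A sound piece, to be left alone: whole rectangular slab of the same dark glass, 120 x 48 mm and 25 mm thick, lying flat. Origin at the centre of its underside; x along its length, y across its width, z up.
- sound_2: A sound piece, to be left alone: whole rectangular slab of the same dark glass, 120 x 48 mm and 25 mm thick, lying flat. Origin at the centre of its underside; x along its length, y across its width, z up.
- sound_3: A sound piece, to be left alone: whole rectangular slab of the same dark glass, 120 x 48 mm and 25 mm thick, lying flat. Origin at the centre of its underside; x along its length, y across its width, z up.
- crate: Slatted plywood crate for broken glass, fixed to the bench, left or right of the slabs; outside 160 (x) x 200 (y) x 90 mm high, walls and floor 8 mm, square inner corner posts (16 mm) reaching 24 mm in from the outer faces. Origin at the centre of its underside, z up, x points to the hinged far side away from the robot.
- lid (a joint): Angle of the crate's lid: 0 = shut flat on the rim, grows as it opens; about 1.57 upright, at most 1.9. Its stiff friction hinge keeps it wherever it is left (about 0.3 N m to move; 2 to 4 N near the free edge).
- lid_hinge (a point): Point on the lid's hinge line, at the middle of the top of the crate's far (+x) wall, 90.5 mm above the bench. The lid is a plywood board 160 mm (from hinge to free edge) x 200 mm wide x 8 mm thick whose inner face passes through this line.
- lid_handle (a point): Outer end of the small knob (about 30 mm wide) on the lid's outer face: on the lid's centre line, 130 mm from the hinge, 35 mm out from the outer face (the knob itself ends 43 mm out).
- grinder: Bench glass grinder, fixed on the other side of the slabs from the crate: grey box 200 x 200 mm and 91 mm high with a small brass grinding head on top (to 125 mm) and a guard at the back up to 135 mm high. Origin at the centre of its underside.
- jar: Closed jar standing among the slabs, 56 mm diameter, 105 mm high. Origin at the centre of its underside.
- spool: Metal solder spool standing beyond the slabs, 64 mm diameter, 52 mm high. Origin at the centre of its underside.
- dish: Clear shallow dish beyond the slabs, 100 mm diameter, 35 mm high. Origin at the centre of its underside.
- brush: Flux brush with a dark wooden handle lying beyond the slabs, 160 mm long along its x, 20 mm thick. Origin at the middle of its underside.
- hammer: Small hammer lying beyond the slabs, 240 mm long along its x. Origin at the middle of its underside.
- flux: Flux bottle standing beyond the slabs, 54 mm diameter, 130 mm high. Origin at the centre of its underside.
There are look-alikes about, which are no part of the job. What is shaped like the reject_a but pink or yellow is not meant. Leave any red look-alike of the reject_b alone.

How it is judged:
By the outcome, as a careful person would: the job done as asked, in the order asked, and still so for the second after the job is handed in, with the robot touching nothing.
It also fails if it takes over 72 s, if anything falls off the work surface, if the arm or the gripper's body presses on something with over 40 N, if the wrist force passes 120 N, or if a joint passes its speed limit or range.

## Working session

There is one attempt and no reset: what is moved stays moved. The work goes in short steps, Python scripts to look and compute and a tool call to move; the robot and the scene stay as the last step left them, time stands still between calls to the robot, and variables do not carry over. Pictures are saved under pics/ and viewed, about 8 in all and at most 12, crops included, and the job is handed in when it is done.

Besides the shell and the picture viewer there is one more tool, called after ">>>" by a JSON object that holds its "method" and its "body", one argument or row to a line. carry_out: Moves the arm, as the interface text tells. Its arguments: {"type":"object","properties":{"increments":{"type":"array"},"jaw":{"type":"number"},"newtons":{"type":"number"}},"required":["increments"]}

```bash
mkdir -p pics; ls
python3 - <<'E'
from station import *
import cv2
s=state(); print({k:(v if isinstance(v,(int,float)) else [round(float(a),4) for a in __import__('numpy').ravel(v)]) for k,v in s.items()})
for n in ("scene","top"):
    d=snapshot(n); cv2.imwrite(f"pics/{n}0.png",d["img"]); print(n,d["intrinsics"],d["k1"],d["extrinsics"])
E
```

```text
pics
{'time_s': 0.0, 'joint_pos': [1.1321, 0.2647, 1.6054, -0.0, 1.2737, -0.0369], 'joint_vel': [-0.0007, -0.0, -0.0005, 0.0004, 0.0004, -0.0011], 'joint_efforts': [0.0002, -51.5092, -36.7327, 0.0003, 0.0127, 0.0], 'ee_pos': [0.2637, 0.6206, 0.23], 'tool_rot': [3.1129, 1.5686, -2.0013], 'force': [0.2796, -0.4663, 0.28], 'wrist_torque': [0.0207, 0.0013, 0.0216], 'width': 0.08529764170852555}
scene [[500.37575025   0.         322.54978416]
 [  0.         500.37575025 242.90984903]
 [  0.           0.           1.        ]] -0.08433529549694256 [[ 0.25048145  0.96804196 -0.01240192 -0.11473522]
 [-0.54470003  0.15150867  0.8248315   0.18358168]
 [ 0.8003505  -0.19984966  0.56524259 -1.4959694 ]
 [ 0.          0.          0.          1.        ]]
top [[448.40017098   0.         318.2781333 ]
 [  0.         448.40017098 240.89247659]
 [  0.           0.           1.        ]] -0.0193565078718519 [[-0.01724665 -0.99985069  0.00107569  0.02527041]
 [ 0.99815689 -0.01715481  0.05821118 -0.50441715]
 [-0.05818403  0.00207766  0.99830371 -0.9499885 ]
 [ 0.          0.          0.          1.        ]]
```

View pics/top0.png

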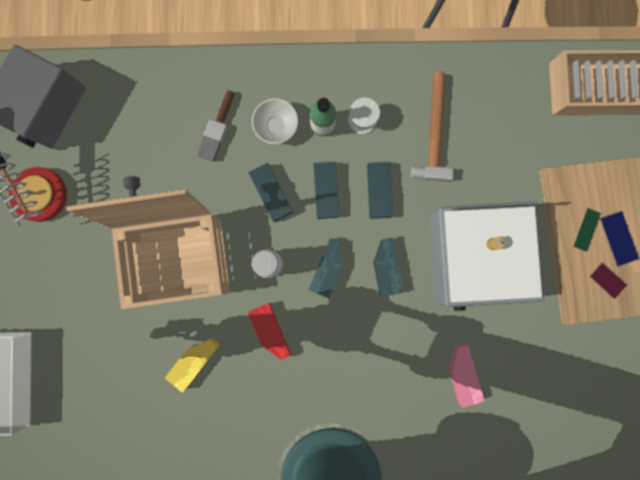

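View pics/scene0.png

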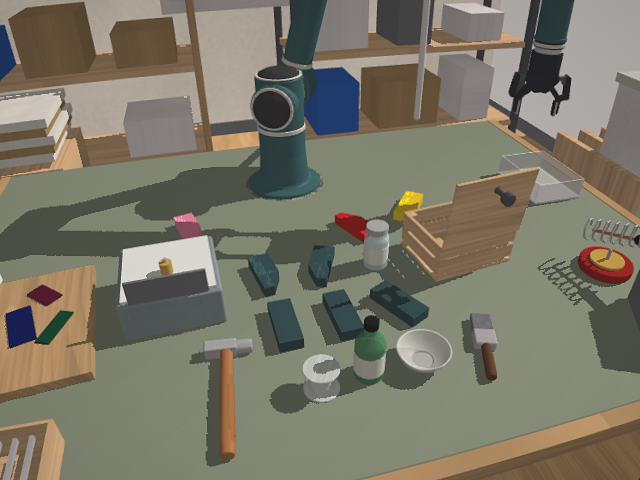

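The top view shows the crate at about (170,255) with its lid open near upright, the jar at (266,263) and the grinder at (490,255). What could be taken for the rejects:
- Dark slabs at (326,268), (388,267), (270,192), (326,190) and (380,190).
- Coloured look-alikes: red (269,332), yellow (192,366), pink (466,376).

By the description, the rejects are (326,268) and (388,267). I'll check them in a crop and measure.

```bash
cat > h.py <<'E'
from station import *
import numpy as np, cv2
from scipy.spatial.transform import Rotation as Ro
def ray(d,uv):
    """pixels -> (camera centre, world ray directions)"""
    K=d["intrinsics"];k=d["k1"];T=np.array(d["extrinsics"])
    dist=np.array([k,0,0,0,0.])
    K=np.array(K)
    p=(np.atleast_2d(uv).astype(float)-K[:2,2])/K[[0,1],[0,1]]
    q=p.copy()
    for _ in range(20): q=p/(1+k*(q**2).sum(1,keepdims=True))
    R=T[:3,:3];c=-R.T@T[:3,3]
    return c,np.c_[q[:,0],-q[:,1],-np.ones(len(q))]@R
def plane(d,uv,z):
    c,r=ray(d,uv); return c+r*((z-c[2])/r[:,2])[:,None]
def proj(d,P):
    K=np.array(d["intrinsics"]);T=np.array(d["extrinsics"]);p=np.atleast_2d(P)@T[:3,:3].T+T[:3,3]
    q=np.c_[p[:,0],-p[:,1]]/-p[:,2:]; q=q*(1+d["k1"]*(q**2).sum(1,keepdims=True))
    return q*K[[0,1],[0,1]]+K[:2,2]
E
python3 - <<'E'
from h import *
d=snapshot("top");im=d["img"]
b,g,r=[im[...,i].astype(int) for i in range(3)]
print(im[190,326],im[268,330],im[230,300],im[285,320],im[345,400], im[270,395])
m=((g-r>8)&(r<70)&(b-r>8)).astype(np.uint8)
m[:150]=0;m[305:]=0;m[:,:240]=0;m[:,420:]=0
cs,_=cv2.findContours(m,cv2.RETR_EXTERNAL,cv2.CHAIN_APPROX_NONE)
vis=cv2.resize(im[150:310,235:415],None,fx=4,fy=4,interpolation=cv2.INTER_CUBIC)
for c in cs:
    a=cv2.contourArea(c)
    if a<150: continue
    p=cv2.approxPolyDP(cv2.convexHull(c),2.5,True)[:,0]
    print(a,p.tolist()); print(np.round(plane(d,p,.025)[:,:2],4).tolist())
    cv2.polylines(vis,[((p-[235,150])*4+2).astype(np.int32)],True,(0,255,255),1)
    
cv2.imwrite("pics/crop1.png",vis[:600])
E
```

```text
[85 84 64] [88 87 66] [116 136 128] [98 97 74] [117 135 128] [92 91 70]
482.0 [[334, 240], [339, 246], [341, 266], [327, 296], [318, 292], [318, 266], [330, 241]]
[[0.5055, -0.0169], [0.4925, -0.0273], [0.45, -0.0307], [0.3872, 0.0002], [0.3959, 0.0191], [0.4508, 0.0181], [0.5035, -0.0083]]
642.5 [[391, 239], [397, 272], [392, 293], [381, 296], [374, 262], [381, 242]]
[[0.5056, -0.1384], [0.4352, -0.1492], [0.3911, -0.1375], [0.3852, -0.114], [0.4573, -0.1009], [0.4995, -0.1169]]
1058.0 [[266, 164], [291, 209], [275, 220], [250, 173]]
[[0.6718, 0.1262], [0.5735, 0.0737], [0.5504, 0.1082], [0.6528, 0.1608]]
1128.0 [[389, 163], [392, 215], [371, 217], [368, 165]]
[[0.6695, -0.1385], [0.5569, -0.1419], [0.5534, -0.0969], [0.6659, -0.0932]]
1052.0 [[334, 163], [338, 215], [318, 217], [315, 164]]
[[0.6714, -0.0201], [0.5588, -0.0265], [0.5553, 0.0163], [0.67, 0.0208]]
```

View pics/crop1.png

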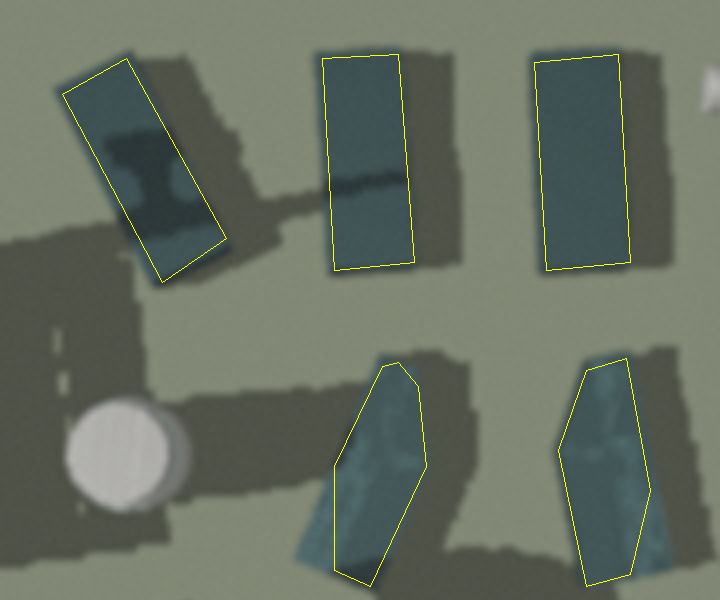

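Confirmed: the slab at (326,268) has its corner missing at upper right (reject_b), and (388,267) has it missing at upper left (reject_a). I'll refine the mask and look at the crate.

Run:
```python
from h import *
d=snapshot("top");im=d["img"]
b,g,r=[cv2.GaussianBlur(im,(3,3),0)[...,i].astype(int) for i in range(3)]
big=cv2.resize(im,None,fx=4,fy=4,interpolation=cv2.INTER_CUBIC).astype(int)
m=((big[...,0]-big[...,2])>4).astype(np.uint8)
m[:900]=0;m[1220:]=0;m[:,:1200]=0;m[:,1660:]=0
m=cv2.morphologyEx(m,cv2.MORPH_OPEN,np.ones((9,9)))
cs,_=cv2.findContours(m,cv2.RETR_EXTERNAL,cv2.CHAIN_APPROX_NONE)
for c in cs:
    if cv2.contourArea(c)<3000: continue
    p=cv2.approxPolyDP(cv2.convexHull(c),9,True)[:,0]/4-.375
    w=plane(d,p,.025)[:,:2]
    for a,x,l in zip(p,w,np.linalg.norm(np.roll(w,-1,0)-w,axis=1)): print(np.round(a,1),np.round(x,4),'edge',round(l,4), 'dir',)
    w2=np.roll(w,-1,0)-w; print(np.round(np.degrees(np.arctan2(w2[:,1],w2[:,0])),1))
cv2.imwrite("pics/crate1.png",cv2.resize(im[170:320,60:260],None,fx=4,fy=4,interpolation=cv2.INTER_CUBIC))
```

```text
[332.1 238.6] [ 0.5085 -0.013 ] edge 0.0174 dir
[339.4 242.4] [ 0.5002 -0.0282] edge 0.0528 dir
[341.9 267.1] [ 0.4476 -0.0325] edge 0.0697 dir
[326.6 296.4] [0.3864 0.001 ] edge 0.0374 dir
[309.9 290.6] [0.3991 0.0362] edge 0.0073 dir
[308.6 287.4] [0.406  0.0387] edge 0.0921 dir
[325.1 247.1] [0.4907 0.0023] edge 0.0235 dir
[-118.4 -175.4  151.3   70.1   20.2  -23.3  -40.5]
[391.6 237.9] [ 0.5079 -0.1398] edge 0.1162 dir
[402.6 291.6] [ 0.3936 -0.1601] edge 0.0477 dir
[380.6 296.4] [ 0.3844 -0.1132] edge 0.0749 dir
[373.4 261.6] [ 0.4581 -0.0996] edge 0.046 dir
[380.1 241.1] [ 0.5014 -0.1151] edge 0.0255 dir
[-169.9  101.1   10.4  -19.6  -75.2]
```

View pics/crate1.png

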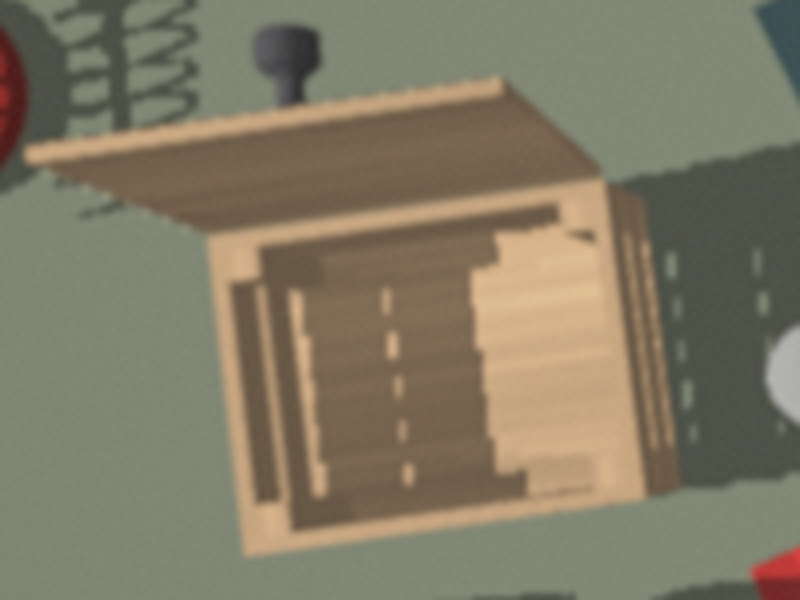

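```bash
cat >> h.py <<'E'
def go(P,head,allow_half=True):
    """increment (tool axes) and spin to put the TCP at P with jaw axis along heading head (deg, mod 180)"""
    s=state();R=Ro.from_euler('xyz',s["tool_rot"]).as_matrix()
    t=R.T@(np.array(P)-s["ee_pos"]); z=R[:,2]; cur=np.degrees(np.arctan2(z[1],z[0]))
    dn=(head-cur+90)%180-90     # turn about world z
    print("shift",np.round(t,4),"spin",round(-dn if R[2,0]<0 else dn,1),"j6",np.round(s["joint_pos"][5],2),"jaw head",round(cur,1))
E
python3 - <<'E'
from h import *
d=snapshot("top")
pts=np.array([[208,237],[605,182],[648,497],[245,555]])/4+[60,170]
w=plane(d,pts,.09)[:,:2]; print(np.round(w,4).tolist()); e=np.roll(w,-1,0)-w
print(np.linalg.norm(e,axis=1),np.degrees(np.arctan2(e[:,1],e[:,0]))); c=w.mean(0);print("centre",c)
# lid free edge (inner face) : intersect ray with lid plane swing: z from ray at lateral ends
yaw=np.radians(9.0)
ux=np.array([np.cos(yaw),np.sin(yaw),0])
cc,r=ray(d,np.array([[30,165],[503,97]])/4+[60,170])
H=np.r_[c,.0905]+.08*ux
for rr in r:
    # points on the ray 0.16 from hinge in (ux,z) plane
    ts=np.linspace(.3,1.2,2000);P=cc+ts[:,None]*rr-H
    u=P@ux;dd=abs(np.hypot(u,P[:,2])-.16);
    i=np.argmin(dd+ (P[:,2]<.03)*9);print("lid angle",np.degrees(np.arctan2(P[i,2],-u[i])),dd[i],P[i]+H)
print("jar",plane(d,[[266,263]],.105))
s=state();print(Ro.from_euler('xyz',s["tool_rot"]).as_matrix().round(3))
go([.435,-.06,.25],100)
E
```

```text
[[0.5307, 0.4275], [0.5547, 0.229], [0.3983, 0.2083], [0.373, 0.4077]]
[0.19993632 0.15775223 0.20102941 0.15895325] [ -83.10570157 -172.47433235   97.2389555     7.12818399]
centre [0.46416787 0.31812874]
lid angle 96.78101886382845 0.00019921665582300907 [0.54691652 0.42798714 0.24957857]
lid angle 94.47217317706722 4.09323695084729e-05 [0.57131244 0.23281331 0.25005366]
jar [[0.45820851 0.11914595 0.105     ]]
[[-0.    -0.92   0.391]
 [-0.001  0.391  0.92 ]
 [-1.     0.    -0.001]]
shift [-0.0187 -0.4238 -0.5598] spin -33.0 j6 -0.04 jaw head 67.0
```

>>> {"method": "carry_out", "body": {
  "increments": [
    {"translation": [-0.019,-0.04,-0.05],"spin": -5},
    {"translation": [-0.019,-0.08,-0.1],"spin": -10},
    {"translation": [-0.019,-0.12,-0.15],"spin": -15},
    {"translation": [-0.019,-0.155,-0.2],"spin": -20},
    {"translation": [-0.019,-0.19,-0.25],"spin": -25},
    {"translation": [-0.019,-0.23,-0.3],"spin": -30},
    {"translation": [-0.019,-0.265,-0.35],"spin": -33},
    {"translation": [-0.019,-0.3,-0.4],"spin": -33},
    {"translation": [-0.019,-0.34,-0.45],"spin": -33},
    {"translation": [-0.019,-0.38,-0.5],"spin": -33},
    {"translation": [-0.019,-0.424,-0.56],"spin": -33},
    {"translation": [-0.019,-0.424,-0.56],"spin": -33},
    {"translation": [-0.019,-0.424,-0.56],"spin": -33},
    {"translation": [-0.019,-0.424,-0.56],"spin": -33}
  ],
  "jaw": 0,
  "newtons": 50
}}

```text
time_s: 2.0
ee_pos: [0.4349, -0.0588, 0.2501]
tool_rot: [0.352, 1.57, 2.098]
force: [-0.3, -0.4, 0.7]
width: 0.0854
```

Run:
```python
from h import *
d=snapshot("wrist");cv2.imwrite("pics/w1.png",d["img"])
s=state();print(s["ee_pos"],s["joint_pos"],s["time_s"])
print([proj(d,[x]).round().tolist() for x in ([.44,-.127,.025],[.445,.005,.025])])
```

```text
[ 0.43491737 -0.0585452   0.25015873] [-1.91028142e-01 -2.09274036e-01  2.05447040e+00  5.88054919e-04
  1.29682232e+00 -1.93794477e+00] 2.05
[[[248.0, 187.0]], [[380.0, 215.0]]]
```

View pics/w1.png

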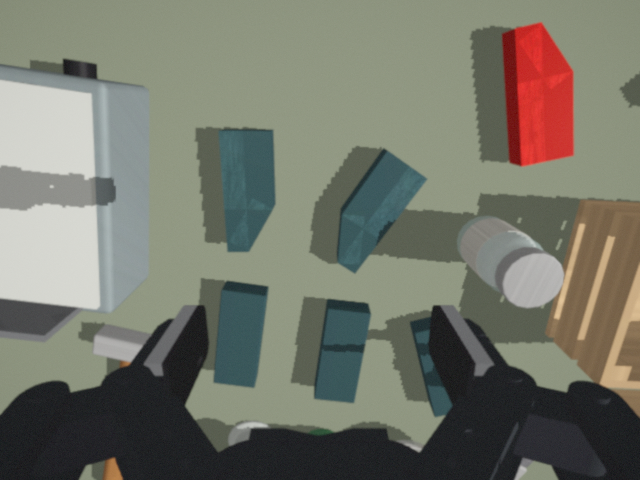

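Run:
```python
from h import *
d=snapshot("wrist");im=d["img"]
big=cv2.resize(im,None,fx=4,fy=4,interpolation=cv2.INTER_CUBIC).astype(int)
m=((big[...,0]-big[...,2])>4).astype(np.uint8)
m[:400]=0;m[1110:]=0;m[:,:740]=0;m[:,1740:]=0
m=cv2.morphologyEx(m,cv2.MORPH_OPEN,np.ones((9,9)))
m=cv2.morphologyEx(m,cv2.MORPH_CLOSE,np.ones((41,41)))
cs,_=cv2.findContours(m,cv2.RETR_EXTERNAL,cv2.CHAIN_APPROX_NONE)
for c in cs:
    if cv2.contourArea(c)<3000: continue
    p=cv2.approxPolyDP(cv2.convexHull(c),8,True)[:,0]/4-.375
    w=plane(d,p,.025)[:,:2];e=np.roll(w,-1,0)-w
    for q in zip(p.round(1).tolist(),w.round(4).tolist(),np.hypot(*e.T).round(4),np.degrees(np.arctan2(e[:,1],e[:,0])).round(1)): print(*q)
    print()
```

```text
[384.9, 149.4] [0.3819, -0.0049] 0.0423 67.5
[420.9, 173.6] [0.3981, 0.0342] 0.008 51.5
[425.9, 179.9] [0.4031, 0.0404] 0.1176 -24.8
[352.9, 272.1] [0.5099, -0.0089] 0.021 -115.7
[336.6, 261.1] [0.5007, -0.0279] 0.0553 -172.6
[340.1, 209.1] [0.446, -0.035] 0.0666 156.8
[380.1, 151.6] [0.3847, -0.0088] 0.0048 125.6

[271.6, 129.4] [0.3826, -0.1119] 0.07 10.4
[274.6, 203.4] [0.4515, -0.0993] 0.0568 -19.9
[248.4, 250.4] [0.5049, -0.1186] 0.0214 -78.4
[227.4, 250.9] [0.5092, -0.1396] 0.1188 -169.9
[217.9, 130.4] [0.3923, -0.1605] 0.0496 101.2
```

Run:
```python
from h import *
go([.4395,-.127,.003],100.3)
```

```text
shift [ 0.2472  0.0076 -0.0684] spin -0.2 j6 -1.94 jaw head 100.1
```

>>> {"method": "carry_out", "body": {
  "increments": [
    {"translation": [0.05,0.008,-0.035],"spin": 0},
    {"translation": [0.1,0.008,-0.068],"spin": 0},
    {"translation": [0.14,0.008,-0.068],"spin": 0},
    {"translation": [0.18,0.008,-0.068],"spin": 0},
    {"translation": [0.21,0.008,-0.068],"spin": 0},
    {"translation": [0.23,0.008,-0.068],"spin": 0},
    {"translation": [0.24,0.008,-0.068],"spin": 0},
    {"translation": [0.247,0.008,-0.068],"spin": 0},
    {"translation": [0.247,0.008,-0.068],"spin": 0},
    {"translation": [0.247,0.008,-0.068],"spin": 0}
  ],
  "jaw": 0
}}

```text
time_s: 3.35
ee_pos: [0.4399, -0.1285, 0.0041]
tool_rot: [-2.081, 1.569, -0.336]
force: [-0.2, -1.2, -0.0]
width: 0.0854
```

>>> {"method": "carry_out", "body": {
  "increments": [
    {"translation": [0,0,0],"spin": 0},
    {"translation": [0,0,0],"spin": 0},
    {"translation": [0,0,0],"spin": 0},
    {"translation": [0,0,0],"spin": 0},
    {"translation": [0,0,0],"spin": 0},
    {"translation": [0,0,0],"spin": 0},
    {"translation": [0,0,0],"spin": 0},
    {"translation": [0,0,0],"spin": 0}
  ],
  "jaw": 255,
  "newtons": 50
}}

```text
time_s: 4.35
ee_pos: [0.4396, -0.1285, 0.0039]
tool_rot: [-1.848, 1.57, -0.104]
force: [-0.8, 1.4, 5.6]
width: 0.0468
```

>>> {"method": "carry_out", "body": {
  "increments": [
    {"translation": [-0.02,0,0],"spin": 0},
    {"translation": [-0.05,0,0],"spin": 0},
    {"translation": [-0.09,0,0],"spin": 0},
    {"translation": [-0.13,0,0],"spin": 0},
    {"translation": [-0.17,0,0],"spin": 0},
    {"translation": [-0.2,0,0],"spin": 0},
    {"translation": [-0.215,0,0],"spin": 0},
    {"translation": [-0.22,0,0],"spin": 0},
    {"translation": [-0.22,0,0],"spin": 0}
  ]
}}

```text
time_s: 5.48
ee_pos: [0.4384, -0.1281, 0.222]
tool_rot: [1.064, 1.569, 2.809]
force: [-0.2, -0.1, -4.6]
width: 0.0468
```

Run:
```python
from h import *
s=state();print(s["width"],s["force"],s["joint_pos"])
yaw=np.radians(7.3);uy=np.array([-np.sin(yaw),np.cos(yaw)])
P=np.array([.4642,.3181])+.008*uy;print(P)
go([*P,.224],7.3)
```

```text
0.04684740178518601 [-0.17358798 -0.12056016 -4.62399561] [-3.38834263e-01 -1.51374747e-01  2.05859219e+00 -1.40279636e-05
  1.23641561e+00 -2.08374396e+00]
[0.46318348 0.32603516]
shift [-0.0017 -0.1031  0.443 ] spin -87.3 j6 -2.08 jaw head 100.0
```

>>> {"method": "carry_out", "body": {
  "increments": [
    {"translation": [0,-0.005,0.02],"spin": 4},
    {"translation": [0,-0.013,0.055],"spin": 12},
    {"translation": [0,-0.022,0.095],"spin": 20},
    {"translation": [0,-0.032,0.135],"spin": 28},
    {"translation": [0,-0.041,0.175],"spin": 36},
    {"translation": [0,-0.05,0.215],"spin": 44},
    {"translation": [0,-0.059,0.255],"spin": 52},
    {"translation": [0,-0.068,0.295],"spin": 60},
    {"translation": [0,-0.078,0.335],"spin": 68},
    {"translation": [0,-0.087,0.375],"spin": 76},
    {"translation": [0,-0.096,0.41],"spin": 84},
    {"translation": [0,-0.101,0.435],"spin": 90},
    {"translation": [0,-0.103,0.443],"spin": 92.7},
    {"translation": [0,-0.103,0.443],"spin": 92.7},
    {"translation": [0,-0.103,0.443],"spin": 92.7}
  ]
}}

```text
time_s: 7.35
ee_pos: [0.4632, 0.325, 0.2219]
tool_rot: [-2.603, 1.568, -2.475]
force: [0.3, 0.2, -4.2]
width: 0.0471
```

Run:
```python
from h import *
P=[.4632,.326];go([*P,.013],7.3)
s=state();print(s["time_s"],s["width"])
d=snapshot("top");t=d["img"][120:360,20:340]
cv2.imwrite("pics/t2.png",cv2.resize(t,None,fx=2.4,fy=2.4))
```

```text
shift [0.2089 0.0012 0.0005] spin 0.0 j6 0.44 jaw head 7.3
7.35 0.047119637922233996
```

View pics/t2.png

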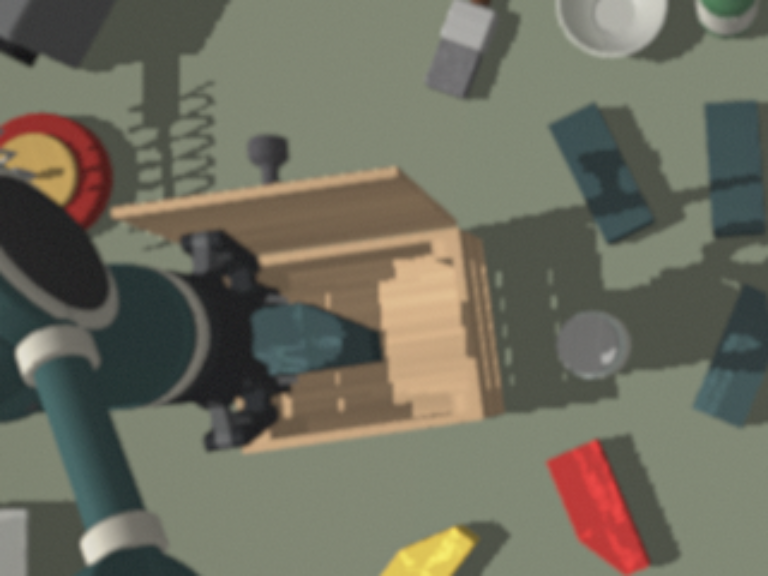

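The first slab (gripped, level) hangs over the crate at about (315,335) in the crop with clearance all round, so I'll lower it.

>>> {"method": "carry_out", "body": {
  "increments": [
    {"translation": [0.03,0.001,0],"spin": 0},
    {"translation": [0.07,0.001,0],"spin": 0},
    {"translation": [0.11,0.001,0],"spin": 0},
    {"translation": [0.14,0.001,0],"spin": 0},
    {"translation": [0.165,0.001,0],"spin": 0},
    {"translation": [0.185,0.001,0],"spin": 0},
    {"translation": [0.197,0.001,0],"spin": 0},
    {"translation": [0.204,0.001,0],"spin": 0},
    {"translation": [0.207,0.001,0],"spin": 0},
    {"translation": [0.207,0.001,0],"spin": 0},
    {"translation": [0.207,0.001,0],"spin": 0}
  ]
}}

```text
time_s: 8.78
ee_pos: [0.4642, 0.3272, 0.017]
tool_rot: [0.453, 1.569, 0.58]
force: [0.5, -0.8, -4.2]
width: 0.0468
```

>>> {"method": "carry_out", "body": {
  "increments": [
    {"translation": [0,0,0],"spin": 0},
    {"translation": [0,0,0],"spin": 0},
    {"translation": [0,0,0],"spin": 0},
    {"translation": [0,0,0],"spin": 0},
    {"translation": [0,0,0],"spin": 0}
  ],
  "jaw": 70
}}

```text
time_s: 9.4
ee_pos: [0.4637, 0.3268, 0.0163]
tool_rot: [0.346, 1.571, 0.473]
force: [0.8, 0.2, -0.0]
width: 0.0621
```

>>> {"method": "carry_out", "body": {
  "increments": [
    {"translation": [-0.02,0,0],"spin": 0},
    {"translation": [-0.07,0,0],"spin": 0},
    {"translation": [-0.12,0,0],"spin": 0},
    {"translation": [-0.17,0,0],"spin": 0},
    {"translation": [-0.21,0,0],"spin": 0},
    {"translation": [-0.21,0,0],"spin": 0}
  ]
}}

```text
time_s: 10.15
ee_pos: [0.4661, 0.3284, 0.2313]
tool_rot: [0.444, 1.562, 0.571]
force: [-0.3, 0.6, -0.3]
width: 0.0617
```

Run:
```python
from h import *
go([.4405,-.0025,.16],66)
```

```text
shift [ 0.0695 -0.3253 -0.0679] spin -58.7 j6 0.44 jaw head 7.3
```

>>> {"method": "carry_out", "body": {
  "increments": [
    {"translation": [0,-0.04,-0.008],"spin": -8},
    {"translation": [0,-0.085,-0.018],"spin": -17},
    {"translation": [0,-0.13,-0.027],"spin": -26},
    {"translation": [0,-0.175,-0.037],"spin": -35},
    {"translation": [0,-0.22,-0.046],"spin": -44},
    {"translation": [0.01,-0.265,-0.056],"spin": -53},
    {"translation": [0.04,-0.305,-0.065],"spin": -58.7},
    {"translation": [0.065,-0.325,-0.068],"spin": -58.7},
    {"translation": [0.065,-0.325,-0.068],"spin": -58.7},
    {"translation": [0.065,-0.325,-0.068],"spin": -58.7},
    {"translation": [0.065,-0.325,-0.068],"spin": -58.7}
  ],
  "jaw": 0
}}

```text
time_s: 11.52
ee_pos: [0.4383, -0.0034, 0.1623]
tool_rot: [-1.07, 1.569, 0.083]
force: [0.2, 0.8, -0.4]
width: 0.0857
```

Run:
```python
from h import *
go([.4405,-.0025,.003],66)
d=snapshot("wrist");cv2.imwrite("pics/w2.png",d["img"])
d=snapshot("top");cv2.imwrite("pics/t3.png",cv2.resize(d["img"][180:310,90:240],None,fx=4,fy=4))
```

```text
shift [ 0.1593 -0.0014  0.0016] spin 0.0 j6 -1.22 jaw head 66.0
```

View pics/w2.png

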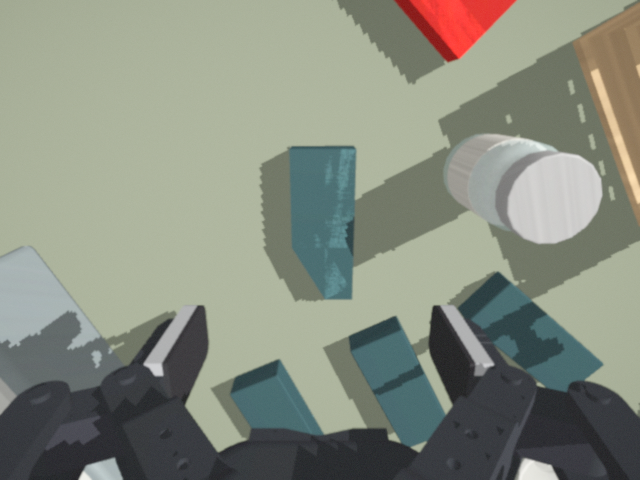

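View pics/t3.png

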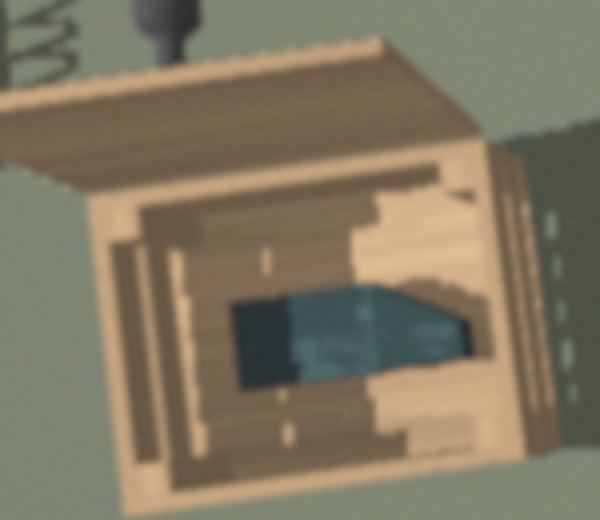

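Reject_a lies flat in the crate, (235–470, 285–390) in the crop. Reject_b at (323,222) in the wrist view is square to the jaws and centred, so I'll descend.

>>> {"method": "carry_out", "body": {
  "increments": [
    {"translation": [0.04,-0.001,0.001],"spin": 0},
    {"translation": [0.08,-0.001,0.001],"spin": 0},
    {"translation": [0.11,-0.001,0.001],"spin": 0},
    {"translation": [0.135,-0.001,0.001],"spin": 0},
    {"translation": [0.15,-0.001,0.001],"spin": 0},
    {"translation": [0.158,-0.001,0.001],"spin": 0},
    {"translation": [0.158,-0.001,0.001],"spin": 0},
    {"translation": [0.158,-0.001,0.001],"spin": 0}
  ]
}}

```text
time_s: 12.62
ee_pos: [0.4397, -0.0037, 0.0042]
tool_rot: [-1.217, 1.569, -0.066]
force: [0.8, -0.1, 0.0]
width: 0.0856
```

>>> {"method": "carry_out", "body": {
  "increments": [
    {"translation": [0,0,0],"spin": 0},
    {"translation": [0,0,0],"spin": 0},
    {"translation": [0,0,0],"spin": 0},
    {"translation": [0,0,0],"spin": 0},
    {"translation": [0,0,0],"spin": 0},
    {"translation": [0,0,0],"spin": 0},
    {"translation": [0,0,0],"spin": 0},
    {"translation": [0,0,0],"spin": 0}
  ],
  "jaw": 255,
  "newtons": 50
}}

```text
time_s: 13.62
ee_pos: [0.4399, -0.0034, 0.0043]
tool_rot: [-0.938, 1.568, 0.213]
force: [-0.8, 2.6, 6.6]
width: 0.0471
```

>>> {"method": "carry_out", "body": {
  "increments": [
    {"translation": [-0.02,0,0],"spin": 0},
    {"translation": [-0.05,0,0],"spin": 0},
    {"translation": [-0.09,0,0],"spin": 0},
    {"translation": [-0.13,0,0],"spin": 0},
    {"translation": [-0.17,0,0],"spin": 0},
    {"translation": [-0.2,0,0],"spin": 0},
    {"translation": [-0.215,0,0],"spin": 0},
    {"translation": [-0.22,0,0],"spin": 0},
    {"translation": [-0.22,0,0],"spin": 0}
  ]
}}

```text
time_s: 14.75
ee_pos: [0.4379, -0.0037, 0.222]
tool_rot: [1.964, 1.569, 3.115]
force: [-0.3, -0.4, -3.1]
width: 0.0469
```

Run:
```python
from h import *
s=state();print(s["width"],s["force"],s["joint_pos"][5])
go([.4632,.326,.224],7.3)
```

```text
0.046875192279475564 [-0.27720763 -0.38161367 -3.09896082] -1.216700146521499
shift [-0.002   0.1111  0.3114] spin 58.7 j6 -1.22 jaw head 66.0
```

>>> {"method": "carry_out", "body": {
  "increments": [
    {"translation": [0,0.01,0.02],"spin": 4},
    {"translation": [0,0.02,0.055],"spin": 11},
    {"translation": [0,0.034,0.095],"spin": 19},
    {"translation": [0,0.048,0.135],"spin": 27},
    {"translation": [0,0.062,0.175],"spin": 35},
    {"translation": [0,0.077,0.215],"spin": 43},
    {"translation": [0,0.091,0.255],"spin": 50},
    {"translation": [0,0.104,0.29],"spin": 56},
    {"translation": [0,0.11,0.307],"spin": 58.7},
    {"translation": [0,0.111,0.311],"spin": 58.7},
    {"translation": [0,0.111,0.311],"spin": 58.7},
    {"translation": [0,0.111,0.311],"spin": 58.7}
  ]
}}

```text
time_s: 16.25
ee_pos: [0.4637, 0.3245, 0.2227]
tool_rot: [-2.44, 1.57, -2.314]
force: [-0.6, -0.0, -3.8]
width: 0.047
```

Run:
```python
from h import *
go([.4637,.3265,.040],7.3)
```

```text
shift [0.1827 0.0021 0.0004] spin -0.0 j6 0.44 jaw head 7.3
```

>>> {"method": "carry_out", "body": {
  "increments": [
    {"translation": [0.03,0.002,0],"spin": 0},
    {"translation": [0.07,0.002,0],"spin": 0},
    {"translation": [0.105,0.002,0],"spin": 0},
    {"translation": [0.13,0.002,0],"spin": 0},
    {"translation": [0.15,0.002,0],"spin": 0},
    {"translation": [0.165,0.002,0],"spin": 0},
    {"translation": [0.174,0.002,0],"spin": 0},
    {"translation": [0.179,0.002,0],"spin": 0},
    {"translation": [0.182,0.002,0],"spin": 0},
    {"translation": [0.182,0.002,0],"spin": 0},
    {"translation": [0.182,0.002,0],"spin": 0}
  ]
}}

```text
time_s: 17.62
ee_pos: [0.464, 0.3278, 0.0418]
tool_rot: [0.417, 1.57, 0.545]
force: [0.1, 0.4, -3.1]
width: 0.0467
```

>>> {"method": "carry_out", "body": {
  "increments": [
    {"translation": [0,0,0],"spin": 0},
    {"translation": [0,0,0],"spin": 0},
    {"translation": [0,0,0],"spin": 0},
    {"translation": [0,0,0],"spin": 0},
    {"translation": [0,0,0],"spin": 0}
  ],
  "jaw": 70
}}

```text
time_s: 18.25
ee_pos: [0.4637, 0.3276, 0.0413]
tool_rot: [0.369, 1.571, 0.496]
force: [0.4, -0.2, -0.3]
width: 0.0619
```

>>> {"method": "carry_out", "body": {
  "increments": [
    {"translation": [-0.02,0,0],"spin": 0},
    {"translation": [-0.07,0,0],"spin": 0},
    {"translation": [-0.12,0,0],"spin": 0},
    {"translation": [-0.17,0,0],"spin": 0},
    {"translation": [-0.21,0,0],"spin": 0},
    {"translation": [-0.21,0,0],"spin": 0},
    {"translation": [-0.21,0,0],"spin": 0}
  ]
}}

```text
time_s: 19.12
ee_pos: [0.4633, 0.3273, 0.2506]
tool_rot: [-2.696, 1.57, -2.569]
force: [-0.8, -0.2, -0.9]
width: 0.062
```

Run:
```python
from h import *
s=state();print(s["joint_pos"],s["ee_pos"],s["time_s"])
d=snapshot("wrist");cv2.imwrite("pics/w3.png",d["img"])
```

```text
[ 5.71141346e-01  4.94412782e-02  1.81440406e+00 -9.35932568e-07
  1.27864184e+00  4.44111866e-01] [0.46325302 0.32727435 0.25057452] 19.125
```

View pics/w3.png

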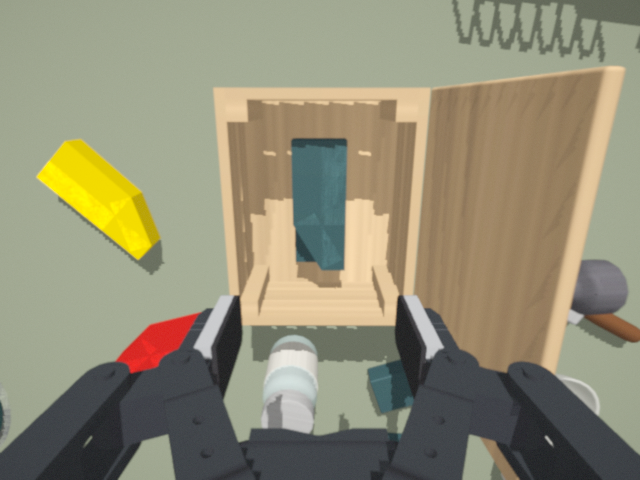

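Both rejects are stacked low in the crate at (320,205). Next is the lid: I'll go round behind it with the jaws shut and push the outer face, 60 mm to the side of the knob.

Run:
```python
from h import *
yaw=np.radians(7.3);ux=np.array([np.cos(yaw),np.sin(yaw)]);uy=np.array([-ux[1],ux[0]])
b=np.array([.4642,.3181])+.08*ux-.06*uy
for p,z in ((-.08,.33),(.06,.33),(.06,.219)): print(b+p*ux); go([*(b+p*ux),z],97.3)
```

```text
[0.47182388 0.25858633]
shift [-0.0804 -0.0691  0.0001] spin 90.0 j6 0.44 jaw head 7.3
[0.6106891  0.27637538]
shift [-0.0808 -0.069   0.1401] spin 90.0 j6 0.44 jaw head 7.3
[0.6106891  0.27637538]
shift [ 0.0302 -0.0689  0.1404] spin 90.0 j6 0.44 jaw head 7.3
```

>>> {"method": "carry_out", "body": {
  "increments": [
    {"translation": [-0.04,0,0],"spin": 0},
    {"translation": [-0.08,-0.02,0],"spin": -6},
    {"translation": [-0.08,-0.05,0],"spin": -16},
    {"translation": [-0.08,-0.069,0],"spin": -26},
    {"translation": [-0.08,-0.069,0.02],"spin": -36},
    {"translation": [-0.08,-0.069,0.05],"spin": -46},
    {"translation": [-0.08,-0.069,0.08],"spin": -56},
    {"translation": [-0.08,-0.069,0.11],"spin": -66},
    {"translation": [-0.08,-0.069,0.135],"spin": -76},
    {"translation": [-0.08,-0.069,0.14],"spin": -86},
    {"translation": [-0.08,-0.069,0.14],"spin": -90},
    {"translation": [-0.04,-0.069,0.14],"spin": -90},
    {"translation": [0,-0.069,0.14],"spin": -90},
    {"translation": [0.03,-0.069,0.14],"spin": -90},
    {"translation": [0.03,-0.069,0.14],"spin": -90},
    {"translation": [0.03,-0.069,0.14],"spin": -90}
  ],
  "jaw": 255
}}

```text
time_s: 21.18
ee_pos: [0.6114, 0.2769, 0.2212]
tool_rot: [1.836, 1.57, -2.749]
force: [-0.1, -1.5, 0.7]
width: -0.0001
```

Run:
```python
from h import *
s=state();print(s["ee_pos"],s["joint_pos"],s["force"],s["width"])
yaw=np.radians(7.3);ux=np.array([np.cos(yaw),np.sin(yaw)]);uy=np.array([-ux[1],ux[0]])
h=np.array([.4642,.3181])+.08*ux; e=s["ee_pos"][:2]-h
print("crate coords from hinge",e@ux,e@uy)
for th in range(100,-5,-6):
    t=np.radians(th);r=.13
    x=-r*np.cos(t)+.008*np.sin(t)+.011;z=.0905+r*np.sin(t)+.008*np.cos(t)
    print(th,"dx",round(s["ee_pos"][2]-z,3),"dy",round(e@ux-x,3))
d=snapshot("scene");cv2.imwrite("pics/s4.png",d["img"][100:400,280:640])
```

```text
[0.61136819 0.27686593 0.22123706] [ 3.88123682e-01  2.63033026e-01  1.62370033e+00 -2.58405624e-06
  1.25540864e+00 -1.30968694e+00] [-0.14204631 -1.52247943  0.65055935] -0.00013296503652602206
crate coords from hinge 0.06073591628706658 -0.05959971582704549
100 dx 0.004 dy 0.019
94 dx 0.002 dy 0.033
88 dx 0.001 dy 0.046
82 dx 0.001 dy 0.06
76 dx 0.003 dy 0.073
70 dx 0.006 dy 0.087
64 dx 0.01 dy 0.1
58 dx 0.016 dy 0.112
52 dx 0.023 dy 0.123
46 dx 0.032 dy 0.134
40 dx 0.041 dy 0.144
34 dx 0.051 dy 0.153
28 dx 0.063 dy 0.161
22 dx 0.075 dy 0.167
16 dx 0.087 dy 0.172
10 dx 0.1 dy 0.176
4 dx 0.114 dy 0.179
-2 dx 0.127 dy 0.18
```

View pics/s4.png

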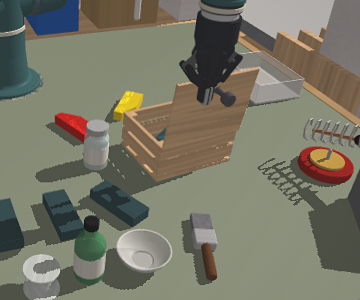

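The gripper is behind the lid's outer face at (205,95), clear of the knob at (228,98). Pushing along the arc.

>>> {"method": "carry_out", "body": {
  "increments": [
    {"translation": [0.002,0.02,0],"spin": 0},
    {"translation": [0.002,0.033,0],"spin": 0},
    {"translation": [0.001,0.046,0],"spin": 0},
    {"translation": [0.001,0.06,0],"spin": 0},
    {"translation": [0.003,0.073,0],"spin": 0},
    {"translation": [0.006,0.087,0],"spin": 0},
    {"translation": [0.01,0.1,0],"spin": 0},
    {"translation": [0.016,0.112,0],"spin": 0},
    {"translation": [0.023,0.123,0],"spin": 0},
    {"translation": [0.032,0.134,0],"spin": 0},
    {"translation": [0.041,0.144,0],"spin": 0}
  ]
}}

```text
time_s: 22.6
ee_pos: [0.4676, 0.2584, 0.1794]
tool_rot: [2.087, 1.57, -2.498]
force: [1.7, 0.3, -0.3]
width: 0.0001
```

Run:
```python
from h import *
s=state();print(s["ee_pos"],s["force"])
d=snapshot("scene");cv2.imwrite("pics/s5.png",d["img"][100:400,280:640])
```

```text
[0.46760667 0.25839255 0.17942571] [ 1.6511954   0.34198596 -0.3353878 ]
```

View pics/s5.png

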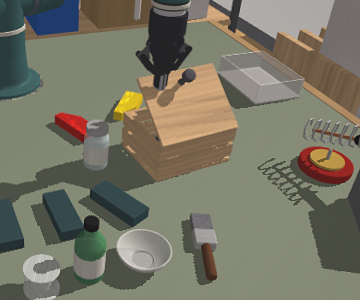

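The lid is coming down at about 40° with light contact. Continuing the arc.

>>> {"method": "carry_out", "body": {
  "increments": [
    {"translation": [0.01,0.009,0],"spin": 0},
    {"translation": [0.022,0.017,0],"spin": 0},
    {"translation": [0.034,0.023,0],"spin": 0},
    {"translation": [0.046,0.028,0],"spin": 0},
    {"translation": [0.059,0.032,0],"spin": 0},
    {"translation": [0.07,0.035,0],"spin": 0},
    {"translation": [0.077,0.036,0],"spin": 0},
    {"translation": [0.081,0.036,0],"spin": 0},
    {"translation": [0.081,0.036,0],"spin": 0},
    {"translation": [0.081,0.036,0],"spin": 0}
  ]
}}

```text
time_s: 23.9
ee_pos: [0.433, 0.2541, 0.0995]
tool_rot: [-1.254, 1.57, 0.444]
force: [-0.6, -0.1, -1.0]
width: -0.0
```

>>> {"method": "carry_out", "body": {
  "increments": [
    {"translation": [0.001,0,0],"spin": 0},
    {"translation": [0.002,0,0],"spin": 0},
    {"translation": [0.003,0,0],"spin": 0},
    {"translation": [0.003,0,0],"spin": 0}
  ]
}}

```text
time_s: 24.4
ee_pos: [0.4331, 0.2542, 0.0984]
tool_rot: [-1.36, 1.57, 0.338]
force: [-4.9, -2.8, 13.2]
width: 0.0001
```

>>> {"method": "carry_out", "body": {
  "increments": [
    {"translation": [0.001,0,0],"spin": 0},
    {"translation": [0.001,0,0],"spin": 0}
  ]
}}

```text
time_s: 24.65
ee_pos: [0.4331, 0.2542, 0.0984]
tool_rot: [-1.422, 1.57, 0.276]
force: [-7.3, -4.1, 19.6]
width: 0.0006
```

>>> {"method": "carry_out", "body": {
  "increments": [
    {"translation": [-0.02,0,0],"spin": 0},
    {"translation": [-0.06,0,0],"spin": 0},
    {"translation": [-0.12,0,0],"spin": 0},
    {"translation": [-0.17,-0.03,-0.04],"spin": 0},
    {"translation": [-0.2,-0.03,-0.09],"spin": 0},
    {"translation": [-0.2,-0.03,-0.15],"spin": 0},
    {"translation": [-0.2,-0.03,-0.2],"spin": 0},
    {"translation": [-0.2,-0.03,-0.2],"spin": 0},
    {"translation": [-0.2,-0.03,-0.2],"spin": 0}
  ]
}}

```text
time_s: 25.78
ee_pos: [0.4877, 0.0596, 0.2952]
tool_rot: [0.2, 1.57, 1.897]
force: [0.7, -0.2, 0.6]
width: 0.0001
```

Run:
```python
from h import *
d=snapshot("scene");e=snapshot("top")
a=cv2.resize(d["img"][180:300,380:560],None,fx=3,fy=3)
cv2.imwrite("pics/f.png",np.vstack([a,cv2.resize(e["img"][140:320,60:420],(540,240))]))
print(state()["ee_pos"],state()["time_s"])
```

```text
[0.48762814 0.06052875 0.29510206] 25.875
```

View pics/f.png

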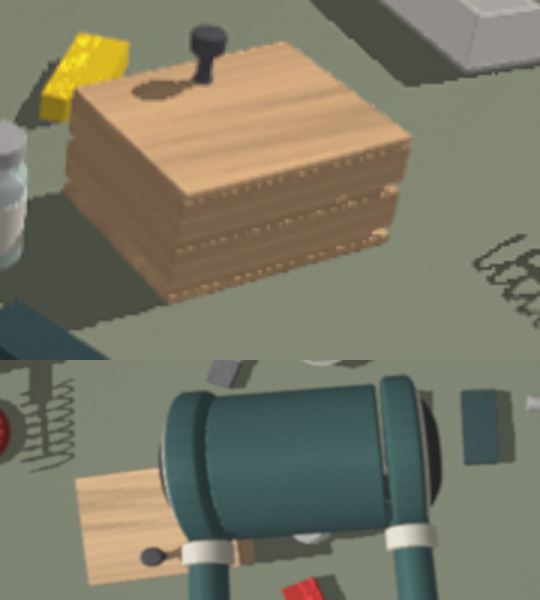

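The lid lies flat on the rim (upper part of the picture, about (240,120)) and the arm is clear at z = 0.295. Handing in.

```bash
python3 -c "
from station import *
print(job_done())"
```

```text
the job is handed in; nothing more can be done
None
```

Both broken-cornered slabs are in the crate and the lid is shut. The job was handed in at about 26 s of the 72 s allowed, with no verdict reported.

- **Slabs:** I lowered reject_a to the crate floor, then put reject_b flat on top of it. I let each go inside the crate, about 5 mm or less above where it came to rest. The wrist picture showed them lying low and level.
- **Lid:** I pushed it over from behind with the closed fingers, clear of the knob, then pressed it down. The fingertips stopped at 98.4 mm, which matches the 98.5 mm expected for a shut lid, and pressing to about 20 N moved it no further. The last scene picture showed it flat on the rim, with the arm clear.
- **Other things:** I did not handle or knowingly touch the whole slabs, the look-alikes or the other items. The arm hid part of the last top view, so I did not re-measure all of their positions.
- **Disagreement:** The camera estimates of reject_b's pose differed by a few millimetres and degrees between views. A close wrist picture showed it square and centred before I gripped it.

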